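# Slide a test cassette home in the reader and start the read

## Robot

A 6-joint arm with a two-finger parallel gripper is mounted at the origin on the work surface. World frame = base frame: x ahead of the robot, y to its left, z up, the work surface at z = 0. Lengths are in m, angles in rad, forces in N, time in s.
With the tool pointing down it reaches from about 0.35 to 0.85 m from the base axis. Payload 8.1 kg.
Tool frame: the origin (TCP) lies at the very end of the fingers, on their centre line; the grasp point (between the pads) lies 19 mm behind it; z points along the fingers, y is the direction in which the jaws open and shut (so a half turn about z gives the same grasp; the last joint's range is limited). The gripper opens to 93 mm and grips with 3 to 60 N. Pads are 15 mm wide; open, the fingers measure 128 mm over their backs; the gripper's body (75 mm by 188 mm) begins 65 mm behind the grasp point.
Start: joints at [1.162, 0.13, 1.488, -0, 1.523, -0.085], TCP at [0.191, 0.569, 0.219] pointing down, gripper open.
Joint ranges: [-2.96, 2.96], [-0.89, 2.26], [0.02, 2.5], [-1.34, 4.48], [0, 2.73], [-2.66, 2.66]. Speed limits (rad/s): [2.39, 2.39, 2.79, 3.14, 3.14, 3.14].

## Interface

Orientations are given as a rotation vector (axis times angle).
In Python, from plant import robot gives the robot as it stands.
- The arm moves only by the shell command python3 -m inch 'ROWS' [FORCE]. ROWS is JSON, a list that holds one entry, the list of rows, each a list of 7 numbers: the shift along the tool's x, y, z in cm, then the turn, a rotation vector about the tool's x, y, z in degrees, then the gripper command: -1 is fully open, 1 is shut, values between are in proportion. A call has 1 to 5 rows; each row shifts and turns the commanded pose from where the row before left it, along the tool's axes as they then stand; what a row does not reach is not made up. A row lasts 1/10 s, in which the tool goes at most 50 mm and 8.59 degrees, less where a joint would pass 70% of its speed; a pose out of reach is approached as far as the arm can. A call with a gripper value outside its range is refused whole. The fingers move at their own pace and stop on an object; FORCE is the grip in N (left out, the last holds). Time passes only in rows, so rows that do not move let the fingers close. It gives the time, the measured TCP pose, the force and the opening at its end, in the units of the state.
- robot.read_state(): the state, without advancing time (a new reading comes with each control period).
- robot.read_camera(name): name is "side" or "top" or "wrist"; returns a dict with "image" (480x640x3 uint8, blue, green, red), "K" (3x3 intrinsics, pixels), "R" (3x3) and "t" (3): a world point X has camera coordinates R X + t; the wrist camera has in their place "tool_from_camera" (4x4, takes a point from camera to tool coordinates, whose origin is the TCP and whose axes are the flange's). Camera axes: x right, y down, z forward; pixel columns grow to the right and rows downward; lengths in m; the calibration is good to about 2 mm. A picture is of the moment at which its call begins: read the wrist's pose just before it. There is no depth.
- robot.close_job(): hands the job in, once; it reports no verdict.
The state is a dict: "t": time; "q": joint angles; "dq": joint speeds; "joint_torque": joint torques, N m; "tool_pos": TCP position; "orientation": TCP orientation; "force": force on the tool from outside, world axes, zero at the start; "wrist_torque": the same for the moment, N m; "opening": finger opening in m.
Only numpy, scipy, OpenCV 4.12 (cv2) and the standard library are available. Lean on these libraries where they do the work, as an engineer would, in place of code of your own. Each camera call takes 0.05 s, during which the arm holds its last target. There are 200 camera calls.

## Task

A test cassette lies loose on the loading deck of the cassette reader. Without gripping or lifting it, gently push it with your fingertips flat against the long guide rail, then slide it along the rail into the corner pocket until its end is fully home against the contact block. Then press the read key on top of the reader right down and let it go; leave the things standing around alone.

Things in the scene. Friction and masses are not known exactly. Their poses are not given: they have to be found in the camera images.
- reader: Cassette reader, white bench instrument, fixed, 160 mm (x) by 340 mm (y). Origin on the bench under its deck; y runs along the guide rail towards the contact block, z up. Flat grey loading deck: top at z 18 mm, x -80..80, y -180..65. Read head, a closed box with a dark display, past it: y 65..160, x -80..80, top at z 57 mm. Nothing overhangs the deck.
- rail_start (a point): Open end of the guide rail, on its straight inner face (which looks to reader -x) at deck height: reader x 52, y -175 mm. The aluminium rail runs from here along reader +y to the corner point; it is 10 mm high above the deck and 8 mm thick, on the deck's +x side.
- corner (a point): The pocket's corner at deck height, where the rail's inner face meets the face of the black contact block (end stop, 13 mm high above the deck): reader x 52, y 53 mm. A cassette fully home, flat on the deck, has one long side on the rail and its front end on the block: its centre is then at reader x 38, y 13 mm.
- cheek_mouth (a point): Start of the pocket: inner face of the short aluminium cheek opposite the rail, at deck height, reader x 21, y 18 mm. From here to the contact block the cheek is parallel to the rail, 31 mm from it, 8 mm thick, 10 mm high above the deck; towards reader -y it flares 10 mm away from the rail, ending near y = 1 mm.
- cassette: Test cassette, a white plastic slab with a small result window, a round sample well and brass edge contacts: 28 mm (x) by 80 mm (y) by 8 mm thick, about 18 g, loose on the deck. Origin: centre of its underside; z up; +y points to the contact end, which enters the pocket first. It starts turned at most 0.4 rad from the rail's direction, off the rail and short of the pocket.
- read_key_top (a point): Centre of the top face of the read key when up: a round grey push key 26 mm across in a round grey collar a little wider than it, the only key, on the read head's top at reader x = -42, y = 112.5 mm. It is pressed straight down.
- read_key (a joint): Travel of the read key in m: 0 up, 0.005 fully down; a spring of 4 N at full travel returns it.
- tube_block: Bystander: a blue stepped block with small tubes, 60 x 180 mm, 60 mm high, loose. Origin: centre of its underside.
- reagent_bottle: Bystander: a clear glass bottle with a red cap, 44 mm across, 78 mm high, loose. Origin: centre of its underside.
- strip_bottle: Bystander: a small white plastic bottle with a screw cap, 32 mm across, 85 mm high, loose. Origin: centre of its underside.
- kit_box: Bystander: a closed white carton with a yellow band, 70 x 110 mm, 40 mm high, loose. Origin: centre of its underside.
Mind the look-alikes: they are no part of the job. There is more than one size of the cassette; the job needs the smallest.

How it is judged:
On the way, in this order (a step that is already met when the one before it is completed fails the run):
1. the cassette lies flat along the guide rail (within 2.5 mm and 0.07 rad), still at least 33 mm short of home (x of cassette in the frame of reader above 0.0355 m and angle between the y axis of cassette and the y axis of reader, either way round below 0.07 rad and y of cassette in the frame of reader below -0.02 m), for 0.2 s.
2. the cassette is home in the corner pocket (x of cassette in the frame of reader above 0.0345 m and y of cassette in the frame of reader above 0.01 m and angle between the y axis of cassette and the y axis of reader, either way round below 0.07 rad and z of cassette in the frame of reader between 0.0155 and 0.0205 m and angle between cassette's own z axis and vertical below 0.05 rad), for 0.2 s.
3. the read key is pressed down (value of joint read_key above 0.004 m), for 0.05 s.
At the end, for the whole second after the job is handed in: The cassette lies flat on the deck in the corner pocket: within 3 mm of the contact block, within 3.5 mm of the rail and 0.07 rad of its direction, at rest; the read key has been pressed at least 4 mm after that and is up again (within 1.5 mm) (all of step 2 and linear speed of cassette below 0.01 m/s and value of joint read_key below 0.0015 m); the robot touches nothing.
It fails at once if the cassette is lifted (7 mm) or tipped off the deck (z of cassette in the frame of reader above 0.025 m or angle between cassette's own z axis and vertical above 0.35 rad).
It fails at once if the cassette is squeezed or shoved with more than 35 N (contact force between the fingers and cassette above 35 N).
It fails at once if the read key is pressed before the cassette is home (value of joint read_key above 0.003 m and not (x of cassette in the frame of reader above 0.034 m and y of cassette in the frame of reader above 0.009 m)).
It fails at once if a bystander is shifted more than 15 mm or tipped (distance of any of tube_block, reagent_bottle, strip_bottle, kit_box from where it was at the start of the episode above 0.015 m or angle between any of tube_block, reagent_bottle, strip_bottle, kit_box's own z axis and vertical above 0.3 rad).
It also fails if it takes over 48 s, if anything falls off the work surface, if the arm or the gripper's body presses on something with over 40 N, if the wrist force passes 120 N, or if a joint passes its speed limit or range.

## Working session

There is one attempt and no reset: what is moved stays moved. The work goes in short steps, Python scripts to look and compute and a shell command to move; the robot and the scene stay as the last step left them, time stands still between calls to the robot, and variables do not carry over. Pictures are saved under pics/ and viewed, about 8 in all and at most 12, crops included, and the job is handed in when it is done.

```bash
ls; mkdir -p pics; cat > h.py <<'E'
from plant import robot
import numpy as np, cv2
from scipy.spatial.transform import Rotation as Ro
def snap(n,f):
    s=robot.read_state(); c=robot.read_camera(n); cv2.imwrite('pics/'+f,c['image'])
    K=np.array(c['K'])
    if n=='wrist':
        T=np.array(c['tool_from_camera']); Rt=Ro.from_rotvec(s['orientation']).as_matrix()
        Rw=Rt@T[:3,:3]; C=Rt@T[:3,3]+np.array(s['tool_pos'])
    else:
        R=np.array(c['R']); Rw=R.T; C=-R.T@np.array(c['t'])
    np.savez('pics/'+f+'.npz',K=K,Rw=Rw,C=C); return s
def px(f,uv,z):
    d=np.load('pics/'+f+'.npz'); o=[]
    for u,v in uv:
        r=d['Rw']@np.linalg.solve(d['K'],[u,v,1]); o.append(d['C']+r*(z-d['C'][2])/r[2])
    return np.array(o)
def proj(f,X):
    d=np.load('pics/'+f+'.npz'); p=(np.atleast_2d(X)-d['C'])@d['Rw']@d['K'].T; return p[:,:2]/p[:,2:]
E
python3 - <<'E'
from h import *
s=snap('top','top0.png'); print({k:np.round(v,4) for k,v in s.items()})
d=np.load('pics/top0.png.npz');print(d['K'],d['Rw'],d['C'])
E
```

```text
pics
{'t': np.float64(0.0), 'q': array([ 1.1616,  0.1312,  1.4893,  0.    ,  1.523 , -0.0854]), 'dq': array([0.0006, 0.0004, 0.    , 0.0001, 0.0003, 0.0014]), 'joint_torque': array([ 7.00000e-04, -5.59826e+01, -4.91769e+01,  7.73000e-02,
        3.48000e-02, -1.00000e-04]), 'tool_pos': array([0.1906, 0.5683, 0.2176]), 'orientation': array([-5.0630e-01, -3.1001e+00,  2.8000e-03]), 'force': array([-0.5022, -0.0895, -0.0191]), 'wrist_torque': array([ 0.0613, -0.0456,  0.0599]), 'opening': np.float64(0.093)}
[[491.92713209   0.         326.14389079]
 [  0.         491.92713209 229.66550829]
 [  0.           0.           1.        ]] [[ 0.0290648  -0.98742875  0.15536958]
 [-0.99954089 -0.02737971  0.01297512]
 [-0.00855803 -0.15567537 -0.9877712 ]] [0.43823308 0.04199715 1.08578315]
```

View pics/top0.png

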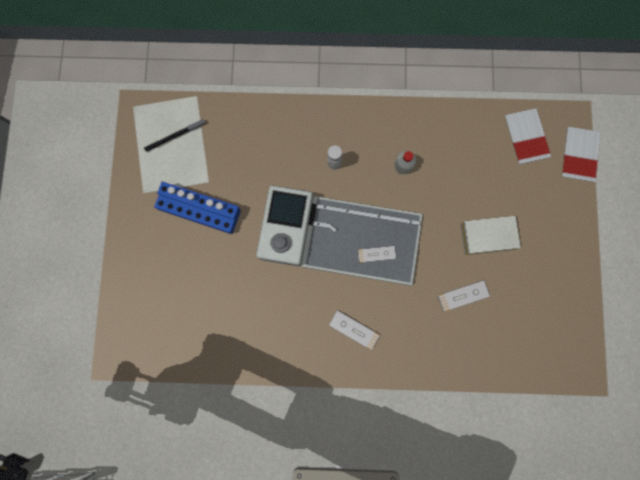

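The top view shows the reader at about (340,235), with its head to the left (key at 281,242). The rail runs along the top edge of the deck from (420,220) to (318,206). The cassette lies on the deck at (377,254). I'll enlarge this area to measure it.

```bash
python3 - <<'E'
import cv2
i=cv2.imread('pics/top0.png')[175:295,250:440]
cv2.imwrite('pics/c0.png',cv2.resize(i,None,fx=4.2,fy=4.2,interpolation=cv2.INTER_CUBIC))
E
```

```text
(no output)
```

View pics/c0.png

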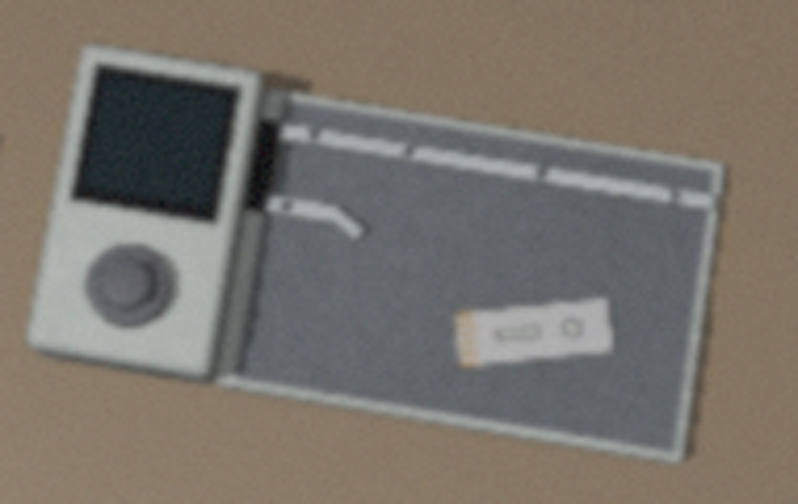

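```bash
python3 - <<'E'
from h import *
f='top0.png'
P=lambda a:np.array(a)/4.2+[250,175]-0.4
A=px(f,P([(722,163),(684,460),(220,380)]),.018);B=px(f,P([(85,46),(262,72),(30,347),(213,377)]),.057)
L=np.array([(80,-180),(-80,-180),(-80,65),(80,160),(80,65),(-80,160),(-80,65)])/1e3
W=np.r_[A,B][:,:2]
R,_=Ro.align_vectors(np.c_[W-W.mean(0),np.zeros(7)],np.c_[L-L.mean(0),np.zeros(7)])
th=R.as_rotvec()[2]; M=R.as_matrix()[:2,:2]; t=W.mean(0)-M@L.mean(0)
print('reader',t,th,np.round((W-(L@M.T+t))*1e3,1))
np.savez('reader.npz',M=M,t=t,th=th)
C=px(f,P([(456,311),(460,367),(608,298),(611,354)]),.026)[:,:2]
c=(C-t)@M*1e3;print(c,c.mean(0)); d=c[:2].mean(0)-c[2:].mean(0);print('ang',np.arctan2(-d[0],d[1]),np.hypot(*d))
for n,uv,z in [('key',(124,284),.06)]:print(n,(px(f,P([uv]),z)[0,:2]-t)@M*1e3)
for n,uv,z in [('strip',(334,155),.085),('reag',(408,157),.078)]:print(n,(px(f,[uv],z)[0,:2]-t)@M*1e3)
s=robot.read_state();Rt=Ro.from_rotvec(s['orientation']).as_matrix();print(Rt.round(3))
for p in [(-60,-70),(38,13),(-42,112.5)]: print(p,M@np.array(p)/1e3+t)
E
```

```text
reader [0.59472438 0.03286022] -0.13223150859282232 [[-2.   3. ]
 [ 0.8  1.5]
 [ 2.8 -1.6]
 [-2.5 -1.6]
 [-1.1  1.5]
 [ 0.9 -2.4]
 [ 1.  -0.4]]
[[ -22.96567777  -50.99280615]
 [ -51.25377243  -57.37925381]
 [  -3.77951174 -127.36889744]
 [ -32.24094918 -132.92681349]] [-27.55997778 -92.16694273]
ang 0.24632920383622345 78.32617459466518
key [-40.32185412 116.44573196]
strip [158.02074098  31.45838231]
reag [ 180.65304619 -123.85449729]
[[-0.948  0.318 -0.001]
 [ 0.318  0.948 -0.002]
 [ 0.    -0.002 -1.   ]]
(-60, -70) [ 0.52601891 -0.0286179 ]
(38, 13) [0.63410665 0.04073656]
(-42, 112.5) [0.56792376 0.14991566]
```

The cassette measures 78 mm long, so it is the 80 mm one. It is at reader (-28,-92), turned 0.25 rad. I'll turn the tool so its y runs along reader y, then move over the -x side of the deck.

```bash
cat >> h.py <<'E'
def where():
    r=np.load('reader.npz'); s=robot.read_state(); Rt=Ro.from_rotvec(s['orientation']).as_matrix()
    p=(np.array(s['tool_pos'])[:2]-r['t'])@r['M']*1e3
    ty=Rt[:2,1]@r['M']
    print('t %.2f'%s['t'],'reader xy',p.round(1),'z %.1f'%(s['tool_pos'][2]*1e3),'toolz tilt',Rt[:2,2].round(3),'yaw err deg %.2f'%np.degrees(np.arctan2(-ty[0],ty[1])),'F',np.round(s['force'],1),'open %.3f'%s['opening'])
E
python3 -m inch '[[[0,0,0,0,0,-5.45,0.35],[0,0,0,0,0,-5.45,0.35],[-2.7,-3.9,0,0,0,0,0.35],[-2.7,-3.9,0,0,0,0,0.35],[-2.7,-3.9,0,0,0,0,0.35]]]'
python3 -m inch '[[[-2.7,-3.9,0,0,0,0,0.35],[-2.7,-3.9,0,0,0,0,0.35],[-2.7,-3.9,0,0,0,0,0.35],[-2.7,-3.9,0,0,0,0,0.35],[-2.7,-3.9,0,0,0,0,0.35]]]'
python3 -c 'from h import *;where()'
```

```text
t: 0.55
tool_pos: [0.2556, 0.4404, 0.2176]
orientation: [-0.208, -3.134, 0.003]
force: [0.3, 0.6, 0.4]
opening: 0.0578
t: 1.05
tool_pos: [0.3635, 0.229, 0.2182]
orientation: [-0.209, -3.134, 0.0]
force: [0.7, 0.2, 0.5]
opening: 0.0304
t 1.05 reader xy [-255.   163.9] z 218.2 toolz tilt [-0. -0.] yaw err deg -0.06 F [0.7 0.2 0.5] open 0.030
```

```bash

python3 -m inch '[[[-2.7,-3.6,0,0,0,0,0.35],[-2.7,-3.6,0,0,0,0,0.35],[-2.7,-3.6,0,0,0,0,0.35],[-2.7,-3.6,0,0,0,0,0.35],[-2.7,-3.6,0,0,0,0,0.35]]]' >/dev/null
python3 -m inch '[[[-1.5,-3,1,0,0,0,0.35],[0,0,0,0,0,0,0.35],[0,0,0,0,0,0,0.35]]]' >/dev/null
python3 -c 'from h import *;where();snap("wrist","w1.png")'
```

```text
t 1.85 reader xy [-106.2  -45.1] z 207.7 toolz tilt [-0.002  0.001] yaw err deg -0.20 F [ 0.3 -0.5  0.1] open 0.030
```

View pics/w1.png

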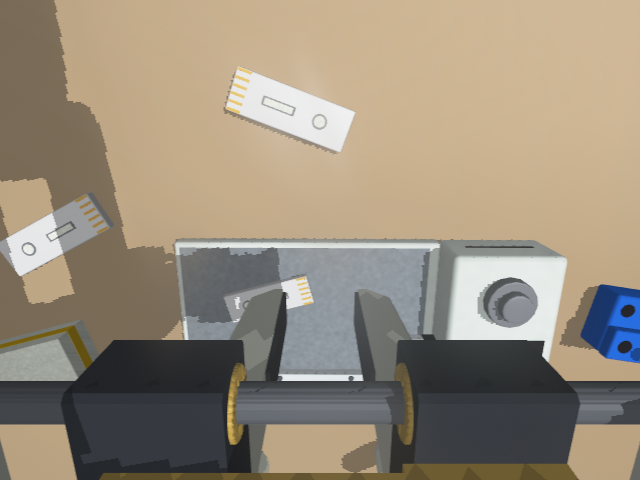

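The wrist view shows the deck's -x edge from (177,241) to (437,241), the cassette's visible corners at (225,292) and (313,302), and the key top at (517,307). I'll check these against the fit.

```bash
python3 - <<'E'
from h import *
r=np.load('reader.npz');f='w1.png'
def L(uv,z): return ((px(f,uv,z/1e3)[:,:2]-r['t'])@r['M']*1e3).round(1)
print('deck edge expect (-80,-180),(-80,65)',L([(177,241),(437,241)],18))
print('head (-80,160),(-80,65)',L([(563,258),(447,250)],57))
print('key',L([(517,307)],62))
print('cassette front corners; rear corner',L([(306,276),(313,302),(225,293)],26))
E
```

```text
deck edge expect (-80,-180),(-80,65) [[ -81.5 -175.5]
 [ -80.9   61.6]]
head (-80,160),(-80,65) [[-77.6 154.7]
 [-84.7  58.7]]
key [[-35.9 120.2]]
cassette front corners; rear corner [[ -50.2  -58. ]
 [ -24.2  -51.8]
 [ -33.5 -133.3]]
```

```bash

python3 -m inch '[[[-1.8,-2.4,3,0,0,0,0.35],[-1.8,-2.3,3,0,0,0.2,0.35],[0,0,3.5,0,0,0,0.35],[0,0,3.5,0,0,0,0.35],[0,0,2,0,0,0,0.35]]]' >/dev/null
python3 -m inch '[[[0,0,1,0,0,0,0.35],[0,0,0,0,0,0,0.35],[0,0,0,0,0,0,0.35]]]' >/dev/null
python3 -c 'from h import *;where()'
```

```text
t 2.70 reader xy [-68.9 -90.9] z 50.0 toolz tilt [ 0.002 -0.   ] yaw err deg -0.22 F [ 0.2 -0.5  0.1] open 0.030
```

```bash

python3 -m inch '[[[0,0,1.4,0,0,0,0.35],[0,0,0.8,0,0,0,0.35],[0,0,0.5,0,0,0,0.35],[0,0,0,0,0,0,0.35],[0,0,0,0,0,0,0.35]]]' >/dev/null
python3 -c 'from h import *;where()'
python3 -m inch '[[[-0.5,0,0,0,0,0,0.35],[-0.5,0,0,0,0,0,0.35],[-0.5,0,0,0,0,0,0.35],[-0.5,0,0,0,0,0,0.35],[-0.5,0,0,0,0,0,0.35]]]' >/dev/null
python3 -c 'from h import *;where()'
python3 -m inch '[[[-0.5,0,0,0,0,0,0.35],[-0.5,0,0,0,0,0,0.35],[-0.5,0,0,0,0,0,0.35],[-0.5,0,0,0,0,0,0.35],[-0.5,0,0,0,0,0,0.35]]]' >/dev/null
python3 -c 'from h import *;where()'
```

```text
t 3.20 reader xy [-69.9 -91.5] z 21.5 toolz tilt [-0.  0.] yaw err deg -0.28 F [-0.3 -0.5  0.5] open 0.030
t 3.70 reader xy [-44.1 -91.6] z 21.7 toolz tilt [0. 0.] yaw err deg -0.28 F [ 0.5 -1.   1.1] open 0.030
t 4.20 reader xy [-19.4 -91.7] z 21.6 toolz tilt [-0.  0.] yaw err deg -0.28 F [-0.4  0.6  0.1] open 0.030
```

```bash

python3 -m inch '[[[-0.5,0,0,0,0,0,0.35],[-0.5,0,0,0,0,0,0.35],[-0.5,0,0,0,0,0,0.35],[-0.5,0,0,0,0,0,0.35],[-0.4,0,0,0,0,0,0.35]]]' >/dev/null
python3 -m inch '[[[-0.3,0,0,0,0,0,0.35],[-0.2,0,0,0,0,0,0.35],[0,0,0,0,0,0,0.35]]]' >/dev/null
python3 -c 'from h import *;where();snap("wrist","w2.png")'
```

```text
t 5.00 reader xy [  9.4 -91.9] z 21.6 toolz tilt [ 0. -0.] yaw err deg -0.28 F [-0.4  0.4 -1. ] open 0.031
```

View pics/w2.png

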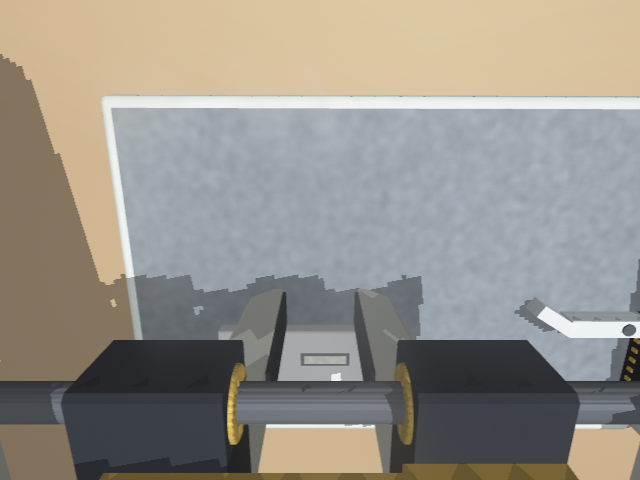

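The cassette is now parallel to the fingers, with its visible left rear corner at about (220,328). The rail is just beyond it. I'll keep pushing gently until the force rises.

```bash

python3 -m inch '[[[-0.2,0,0,0,0,0,0.35],[-0.2,0,0,0,0,0,0.35],[-0.1,0,0,0,0,0,0.35],[0,0,0,0,0,0,0.35]]]' >/dev/null
python3 -c 'from h import *;where()'
python3 -m inch '[[[-0.1,0,0,0,0,0,0.35],[-0.1,0,0,0,0,0,0.35],[0,0,0,0,0,0,0.35]]]' >/dev/null
python3 -c 'from h import *;where()'
```

```text
t 5.45 reader xy [ 14.3 -91.9] z 21.6 toolz tilt [-0.  0.] yaw err deg -0.28 F [-0.  -0.5 -0. ] open 0.030
t 5.75 reader xy [ 14.5 -91.9] z 21.3 toolz tilt [-0.004  0.001] yaw err deg -0.27 F [-9.5  0.9  6.5] open 0.030
```

```bash

python3 -m inch '[[[0.2,0,0,0,0,0,0.35],[1,0,0,0,0,0,0.35],[2,0,0,0,0,0,0.35],[1,0,-2,0,0,0,0.6],[0,0,-3,0,0,0,1]]]' >/dev/null
python3 -m inch '[[[-1,-2,0,0,0,0,1],[-2,-3,0,0,0,0,1],[-2,-2.5,0,0,0,0,1],[-1.2,0,0,0,0,0,1],[0,0,0,0,0,0,1]]]' >/dev/null
python3 -c 'from h import *
where()
r=np.load("reader.npz");print((px("w2.png",[(220,328)],.026)[:,:2]-r["t"])@r["M"]*1e3);snap("wrist","w3.png");snap("top","t3.png")
i=cv2.imread("pics/t3.png")[175:295,250:440];j=cv2.imread("pics/w3.png")
cv2.imwrite("pics/c3.png",np.vstack([cv2.resize(i,(480,303),interpolation=2),cv2.resize(j,(480,290))[:290]]))'
```

```text
t 6.75 reader xy [  36.7 -167.9] z 71.8 toolz tilt [ 0.001 -0.   ] yaw err deg -0.35 F [-0.2 -0.8 -0. ] open 0.001
[[  17.51228312 -136.15040272]]
```

View pics/c3.png

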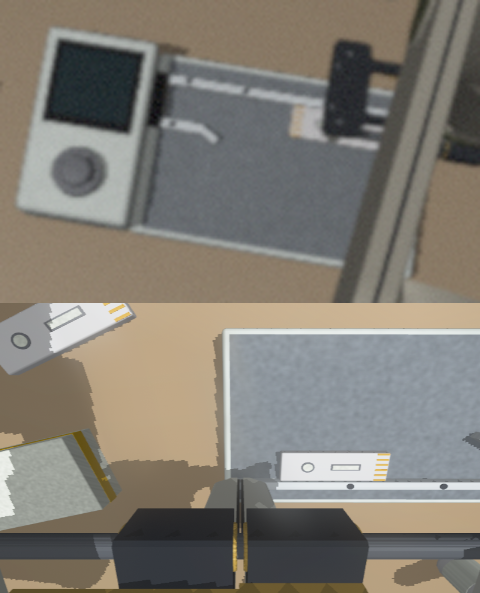

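The cassette lies flat along the rail. In the wrist image its rear edge is at about u=375 and its front at u=520. The closed fingers are behind it and clear.

```bash

python3 -c 'from h import *
r=np.load("reader.npz");print((px("w3.png",[(375,248),(375,293),(520,248)],.026)[:,:2]-r["t"])@r["M"]*1e3)'
python3 -m inch '[[[0.2,0,2.5,0,0,0.3,1],[0,0,1.3,0,0,0,1],[0,0,0.8,0,0,0,1],[0,0,0.4,0,0,0,1],[0,0,0,0,0,0,1]]]' >/dev/null
python3 -c 'from h import *;where()'
```

```text
[[  23.74157185 -137.64269434]
 [  50.42135167 -136.75119592]
 [  24.15315653  -58.46050629]]
t 7.35 reader xy [  33.5 -166.7] z 21.3 toolz tilt [-0.001  0.   ] yaw err deg -0.56 F [-0.1 -0.3  0.2] open 0.000
```

```bash

python3 -m inch '[[[0,0.6,0,0,0,-0.4,1],[0,0.6,0,0,0,0,1],[0,0.5,0,0,0,0,1],[0,0.5,0,0,0,0,1],[0,0.5,0,0,0,0,1]]]' >/dev/null
python3 -c 'from h import *;where()'
python3 -m inch '[[[0,0.5,0,0,0,0,1],[0,0.5,0,0,0,0,1],[0,0.5,0,0,0,0,1],[0,0.5,0,0,0,0,1],[0,0.5,0,0,0,0,1]]]' >/dev/null
python3 -c 'from h import *;where()'
python3 -m inch '[[[0,0.5,0,0,0,0,1],[0,0.5,0,0,0,0,1],[0,0.5,0,0,0,0,1],[0,0.5,0,0,0,0,1],[0,0,0,0,0,0,1]]]' >/dev/null
python3 -c 'from h import *;where();snap("wrist","w4.png")'
```

```text
t 7.85 reader xy [  34.3 -139.6] z 22.1 toolz tilt [ 0.001 -0.   ] yaw err deg -0.16 F [-0.7 -0.2  0.7] open 0.001
t 8.35 reader xy [  34.4 -114.8] z 21.9 toolz tilt [ 0. -0.] yaw err deg -0.18 F [-1.1 -1.9  4. ] open 0.001
t 8.85 reader xy [ 34.3 -94.1] z 21.8 toolz tilt [0. 0.] yaw err deg -0.15 F [-1.  -0.5  5.3] open 0.000
```

View pics/w4.png

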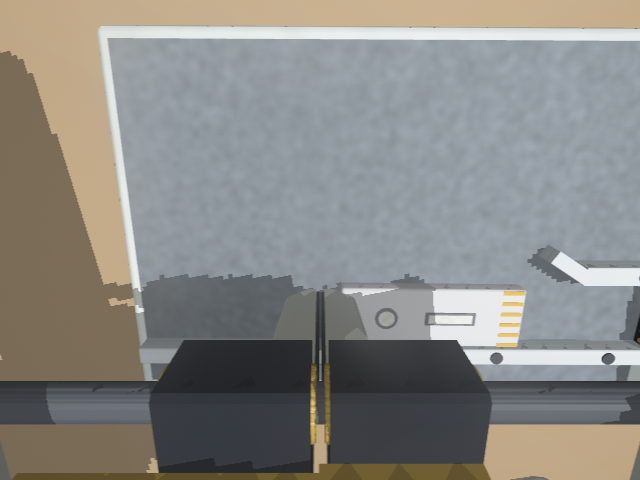

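```bash

python3 -c 'from h import *
r=np.load("reader.npz");print((px("w4.png",[(343,286),(526,287),(519,347)],.026)[:,:2]-r["t"])@r["M"]*1e3);print((px("w4.png",[(140,345)],.028)[:,:2]-r["t"])@r["M"]*1e3)
for z in (.018,.023,.026): print((px("w4.png",[(519,347)],z)[:,:2]-r["t"])@r["M"]*1e3)'
```

```text
[[ 22.58652004 -84.02224675]
 [ 23.18598404  -5.28902171]
 [ 52.38873176  -4.25582158]]
[[  49.90328339 -174.04026079]]
[[57.22252438  0.15046784]]
[[54.20140399 -2.60346305]]
[[52.38873176 -4.25582158]]
```

The rear of the cassette is at y≈-84 and the fingers touch it 10 mm ahead of the TCP, so the tips taper. It is parallel to the rail and about 57 mm short of home. I'll carry on.

```bash

python3 -m inch '[[[0,0.5,0,0,0,0,1],[0,0.5,0,0,0,0,1],[0,0.5,0,0,0,0,1],[0,0.5,0,0,0,0,1],[0,0.5,0,0,0,0,1]]]' >/dev/null
python3 -c 'from h import *;where()'
python3 -m inch '[[[0,0.5,0,0,0,0,1],[0,0.5,0,0,0,0,1],[0,0.5,0,0,0,0,1],[0,0.4,0,0,0,0,1],[0,0,0,0,0,0,1]]]' >/dev/null
python3 -c 'from h import *;where()'
python3 -m inch '[[[0,0.2,0,0,0,0,1],[0,0.2,0,0,0,0,1],[0,0.2,0,0,0,0,1],[0,0.1,0,0,0,0,1],[0,0,0,0,0,0,1]]]' >/dev/null
python3 -c 'from h import *;where()'
```

```text
t 9.40 reader xy [ 34.4 -70. ] z 21.9 toolz tilt [ 0. -0.] yaw err deg -0.19 F [-0.5 -3.8  4.5] open 0.001
t 9.90 reader xy [ 34.4 -50.5] z 21.8 toolz tilt [0. 0.] yaw err deg -0.16 F [ 0.5 -1.4  5.6] open 0.000
t 10.40 reader xy [ 34.5 -44. ] z 21.8 toolz tilt [ 0. -0.] yaw err deg -0.18 F [-1.1 -3.2  5.3] open 0.000
```

```bash

python3 -m inch '[[[0,0.2,0,0,0,0,1],[0,0.1,0,0,0,0,1],[0,0.1,0,0,0,0,1],[0,0,0,0,0,0,1]]]' >/dev/null
python3 -c 'from h import *;where()'
python3 -m inch '[[[0,0.1,0,0,0,0,1],[0,0.1,0,0,0,0,1],[0,0,0,0,0,0,1]]]' >/dev/null
python3 -c 'from h import *;where()'
```

```text
t 10.80 reader xy [ 34.5 -40.1] z 21.8 toolz tilt [ 0. -0.] yaw err deg -0.18 F [-0.2 -3.   5.7] open 0.000
t 11.10 reader xy [ 34.5 -38.1] z 21.8 toolz tilt [ 0. -0.] yaw err deg -0.18 F [-0.3 -3.9  5.7] open 0.001
```

```bash

python3 -m inch '[[[0,0.1,0,0,0,0,1],[0,0.1,0,0,0,0,1],[0,0,0,0,0,0,1]]]' >/dev/null
python3 -c 'from h import *;where()'
python3 -m inch '[[[0,0.1,0,0,0,0,1],[0,0.05,0,0,0,0,1],[0,0,0,0,0,0,1]]]' >/dev/null
python3 -c 'from h import *;where();snap("wrist","w5.png")'
```

```text
t 11.40 reader xy [ 34.5 -36.2] z 21.9 toolz tilt [ 0. -0.] yaw err deg -0.19 F [-0.3 -3.4  4.9] open 0.000
t 11.70 reader xy [ 34.5 -35.9] z 21.8 toolz tilt [-0.    -0.002] yaw err deg -0.20 F [ -1.5 -10.1   5. ] open 0.000
```

View pics/w5.png

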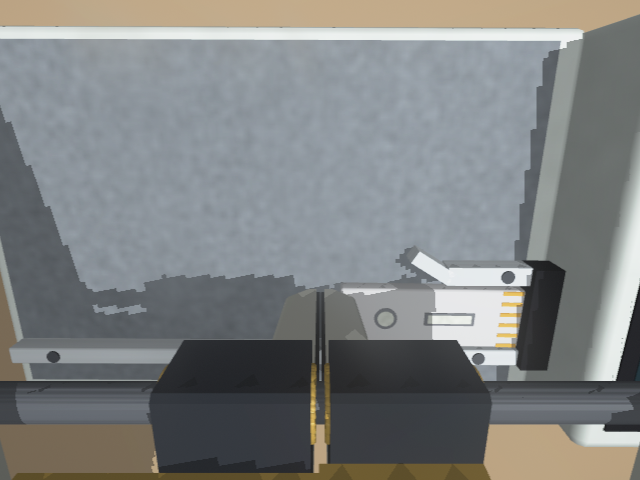

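The cassette is home: its front edge at u≈522 is on the black block, the motion stopped, and the force rose to 10 N. I'll back off and go up to look at the key.

```bash

python3 -m inch '[[[0,-0.3,0,0,0,0,1],[0,-1.2,0,0,0,0,1],[0,-1.5,-1,0,0,0,1],[0,0,-4,0,0,0,1],[0,0,-4,0,0,0,1]]]' >/dev/null
python3 -m inch '[[[0.5,4,-1.5,0,0,0,1],[0.5,4.5,0,0,0,0,1],[0.5,4.5,0,0,0,0,1],[0.5,4.5,0,0,0,0,1],[0,0,0,0,0,0,1]]]' >/dev/null
python3 -m inch '[[[0,0,0,0,0,0,1],[0,0,0,0,0,0,1]]]' >/dev/null
python3 -c 'from h import *;where();snap("wrist","w6.png")'
```

```text
t 12.95 reader xy [ 15. 109.] z 126.6 toolz tilt [-0. -0.] yaw err deg -0.22 F [0.1 0.3 0.5] open 0.000
```

View pics/w6.png

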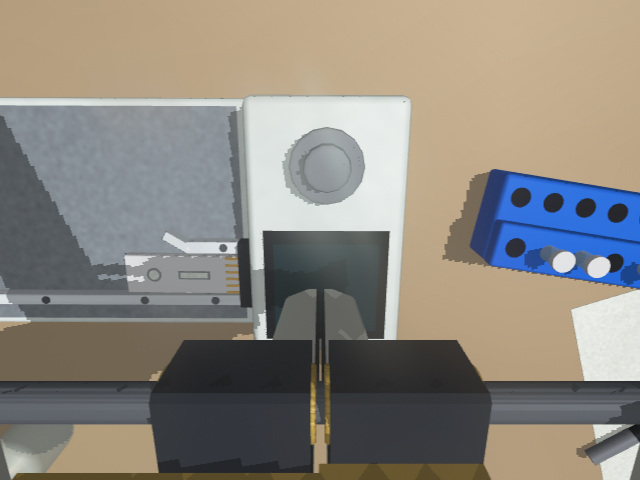

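The wrist view shows the key top at (327,168), with a radius of about 24 px. The head spans u=245 to 410, and the cassette is still home against the block at u≈240.

```bash
python3 - <<'E'
from h import *
r=np.load('reader.npz');f='w6.png';d=np.load('pics/w6.png.npz');print(d['K'][0,0],d['C'])
L=lambda uv,z:((px(f,uv,z/1e3)[:,:2]-r['t'])@r['M']*1e3).round(1)
print('head (-80,65),(-80,160)',L([(246,97),(410,97)],57))
for z in (57,65,70,75): print(z,L([(327,168),(303,168),(351,168)],z).tolist())
print('cassette',L([(126,254),(241,254)],26))
E
```

```text
407.34584525163945 [0.54477775 0.1501444  0.29322879]
head (-80,65),(-80,160) [[-77.4  68.9]
 [-77.1 158.6]]
57 [[-38.8, 113.3], [-38.9, 99.5], [-38.8, 127.1]]
65 [[-39.7, 113.2], [-39.8, 99.9], [-39.7, 126.5]]
70 [[-40.3, 113.1], [-40.3, 100.1], [-40.2, 126.1]]
75 [[-40.8, 113.0], [-40.9, 100.3], [-40.8, 125.7]]
cassette [[ 23.  -25.1]
 [ 23.2  54.4]]
```

```bash

python3 -m inch '[[[3,0.2,0,0,0,0,1],[2.55,0.2,0,0,0,0,1],[0,0,2.5,0,0,0,1],[0,0,1.5,0,0,0,1],[0,0,0,0,0,0,1]]]' >/dev/null
python3 -c 'from h import *;where()'
python3 -m inch '[[[0,0,0.3,0,0,0,1],[0,0,0.3,0,0,0,1],[0,0,0.2,0,0,0,1],[0,0,0,0,0,0,1]]]' >/dev/null
python3 -c 'from h import *;where()'
```

```text
t 13.50 reader xy [-42.4 112.9] z 83.6 toolz tilt [-0.005 -0.001] yaw err deg -0.27 F [ 0.5 -0.2 -1.4] open 0.001
t 13.90 reader xy [-40.4 114.8] z 78.7 toolz tilt [0. 0.] yaw err deg -0.18 F [0.3 0.4 0.5] open 0.001
```

```bash

python3 -m inch '[[[0,-0.15,0.2,0,0,0,1],[0,0,0.2,0,0,0,1],[0,0,0.2,0,0,0,1],[0,0,0,0,0,0,1]]]' >/dev/null
python3 -c 'from h import *;where()'
python3 -m inch '[[[0,0,0.2,0,0,0,1],[0,0,0.2,0,0,0,1],[0,0,0.1,0,0,0,1],[0,0,0,0,0,0,1]]]' >/dev/null
python3 -c 'from h import *;where()'
```

```text
t 14.30 reader xy [-40.1 113.4] z 73.3 toolz tilt [0.001 0.   ] yaw err deg -0.18 F [0.  0.3 4. ] open 0.000
t 14.70 reader xy [-39.8 113.5] z 72.6 toolz tilt [0.002 0.   ] yaw err deg -0.16 F [-16.8  -3.5  37. ] open 0.000
```

Force was 4 N at z 73.3 and 37 N at 72.6, so the key bottomed out. I'll release it and check the spring force on the way up.

```bash

python3 -m inch '[[[0,0,-0.5,0,0,0,1],[0,0,0,0,0,0,1],[0,0,0,0,0,0,1]]]' >/dev/null
python3 -c 'from h import *;where()'
python3 -m inch '[[[0,0,-0.2,0,0,0,1],[0,0,0,0,0,0,1],[0,0,0,0,0,0,1]]]' >/dev/null
python3 -c 'from h import *;where()'
python3 -m inch '[[[0,0,-0.3,0,0,0,1],[0,0,0,0,0,0,1],[0,0,0,0,0,0,1]]]' >/dev/null
python3 -c 'from h import *;where()'
```

```text
t 15.00 reader xy [-39.9 113.5] z 73.3 toolz tilt [0.002 0.   ] yaw err deg -0.17 F [1.1 0.1 4.4] open 0.001
t 15.30 reader xy [-40.5 113.3] z 74.6 toolz tilt [0. 0.] yaw err deg -0.18 F [2.7 0.7 2.9] open 0.001
t 15.60 reader xy [-41.1 113.1] z 77.3 toolz tilt [-0.001 -0.   ] yaw err deg -0.18 F [ 0.7 -0.3  1.1] open 0.001
```

The spring profile confirms a full press (4.4, 2.9, then 1.1 N over 4 mm). I'll lift clear and do a final check.

```bash

python3 -m inch '[[[0,0,-1,0,0,0,1],[0,0,-3,0,0,0,1],[-1,0,-3,0,0,0,1],[-3,0,-2,0,0,0,1],[-2,0,0,0,0,0,1]]]' >/dev/null
python3 -m inch '[[[0,0,0,0,0,0,1],[0,0,0,0,0,0,1],[0,0,0,0,0,0,1]]]' >/dev/null
python3 -c 'from h import *;where();snap("wrist","w7.png")'
```

```text
t 16.40 reader xy [ 17.8 113. ] z 166.6 toolz tilt [-0.003 -0.   ] yaw err deg -0.17 F [-0.   0.4 -0.3] open 0.000
```

View pics/w7.png

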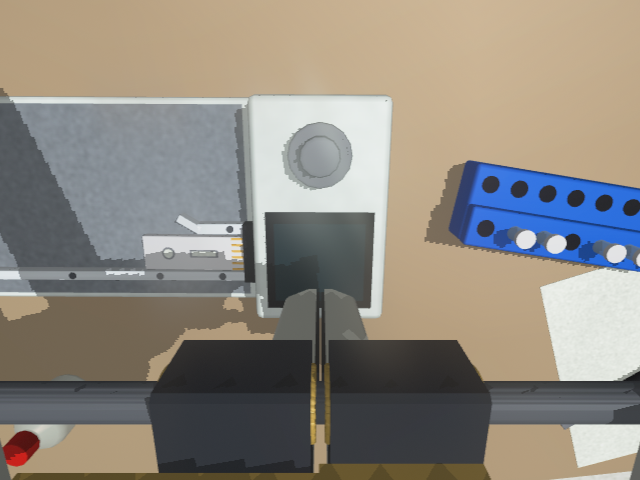

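The final view shows the cassette (143–243, 235–270) still flat in the pocket against the block, the key at (320,156) up, and the arm clear. I'll hand the job in.

```bash
python3 -c 'from h import *;print(robot.close_job())'
```

```text
the job is handed in; nothing more can be done
None
```

The job is done and handed in at about 16.5 s of the 48 s allowed; no verdict was reported.

- **Rail:** I pushed the cassette sideways with the fingertips spread until it lay flat on the guide rail, with about 10 N of contact force. It was still about 100 mm short of home.
- **Pocket:** With the gripper closed I slid it along the rail. It stopped on the contact block, where the force rose from about 3 N to 10 N.
- **Read key:** I pressed it until it bottomed out. The force read 4 N at full travel, then rose to 37 N in total as the fingertips pushed on the stop. It fell to 4.4, 2.9 and 1.1 N as I lifted, which matches the key springing back up.

**Last checks:** The final wrist picture shows the cassette still flat in the pocket against the block and the key up. The arm was clear, with forces near zero. The bystanders in view looked undisturbed, but I did not measure them.

**Disagreements:**
- The first fit of the reader's position was off by 2–3 mm, so I found the end positions by contact.
- The key top turned out to be at about 78 mm, higher than I first assumed.
- The key press overshot a little, which is why the force reached 37 N.

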